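Seat the column stand's support post in its blind bore

TASK

The column stand on the worktop lacks its support post. Take the post with the red head out of the grey holder, feel with its foot on top of the stand's aluminium block for the blind bore, whose place is known only to a few millimetres, and press the post straight down past the ball catch until it sits fully home and upright; then let go of it. Use a light hand: never load the block with more than 40 N, and leave the post with the black head, the column, the jar and the hex key holder where they are.

Things in the scene. Friction and masses are not known exactly. Their poses are not given: they have to be found in the camera images.
- post_red_head (a point): Centre of the red head of the support post (z up along the post). Post: 80 mm long, 0.1 kg; plain steel shaft 16 mm across, 50 mm long, flat square-edged foot; above it the red cylindrical head, 24 mm across, 30 mm high, to grasp. It starts upright in one of the holder's two wells (25 mm deep, 19 mm wide), 25 mm of bare shaft showing between holder and head.
- post_red_foot (a point): Centre of the foot (lower end face) of the red-headed post, 65 mm below the head's centre; z runs up along the post.
- post_black_head (a point): Centre of the head of the other post, of the same size but with a black head, standing in the other well; it must stay there.
- holder: Grey plastic holder, 106 x 62 x 34 mm, fixed; origin at the centre of its underside, z up. Its two wells lie on its x axis, 28 mm either side of the centre. Grasp a head with the fingers closing along the holder's y axis to keep clear of the other post. Tall instruments stand behind it from about x = 0.60 m on: keep hand and wrist in front of them when swinging across.
- stand: Foot plate of the column stand, 110 x 84 x 10 mm, dark steel, fixed; origin at the centre of its underside. On it stands an aluminium block, 56 x 56 mm, its flat top 52 mm above the worktop, with one vertical, blind, unchamfered bore in its centre, 17.2 mm wide, 30 mm deep. The block lies on a rubber pad and gives about 1 mm downward for every 8 N.
- stand_mouth (a point): Point at the height of the block's top, straight above the foot plate's centre, axes as the plate. It is NOT the bore's exact centre: the block is clamped through slotted holes, so block and bore lie anywhere up to 4 mm from it along its x and likewise along its y (they do not shift in use).
- stand_floor (a point): Point 30 mm below stand_mouth, at the height of the bore's floor, where the foot of the post is when fully home (head's underside then 20 mm above the block). A sprung steel ball in the bore's wall is met about 17 mm below the mouth, so the post does not drop home by itself: it takes about 5 to 15 N to press it past and down.
- column: Bystander: thin steel chromatography column, 170 mm long, 22 mm wide, lying on the worktop; origin under its middle.
- fittings_jar: Bystander: small jar with a black lid, 42 mm wide, 57 mm high; origin at the centre of its underside.
- key_block: Bystander: black holder with upright hex keys, 29 x 60 x 78 mm; origin on its underside.
Things that resemble listed ones, but are neither listed nor needed, are in the scene too. What is shaped like the stand but yellow is not meant. What is shaped like the part that bears post_red_head but green is not meant.

How it is judged:
By the outcome, as a careful person would: the job done as asked, in the order asked, and still so for the second after the job is handed in, with the robot touching nothing.
It also fails if it takes over 72 s, if anything falls off the work surface, if the arm or the gripper's body presses on something with over 40 N, if the wrist force passes 120 N, or if a joint passes its speed limit or range.

ROBOT

A 7-joint arm with a two-finger parallel gripper is mounted at the origin on a cart in front of the work surface, level with it; the furniture and walls round the work are solid. World frame = base frame: x ahead of the robot, y to its left, z up, the work surface at z = 0. Lengths are in m, angles in rad, forces in N, time in s.
With the tool pointing down it reaches from about 0.425 to 0.875 m from the base axis. Payload 4.7 kg.
Tool frame: the origin (TCP) lies at the very end of the fingers, on their centre line; the grasp point (between the pads) lies 19 mm behind it; z points along the fingers, y is the direction in which the jaws open and shut (so a half turn about z gives the same grasp; the last joint's range is limited). The gripper opens to 87 mm and grips with 3 to 60 N. Pads are 19 mm wide; open, the fingers measure 117 mm over their backs; the gripper's body (75 mm by 190 mm) begins 51 mm behind the grasp point.
Start: joints at [1.158, 0.321, -0.07, 1.45, 0.023, 1.371, -0.057], TCP at [0.269, -0.592, 0.223] pointing down, gripper open.
Joint ranges: [-2.86, 2.86], [-0.3, 2.09], [-1.38, 1.24], [0.06, 2.45], [-1.56, 4.7], [0.09, 2.05], [-2.69, 2.69]. Speed limits (rad/s): [2.57, 2.57, 3.14, 3.14, 3.14, 3.14, 3.14].

INTERFACE

Orientations are given as a rotation vector (axis times angle).
In Python, from bench import ctrl gives the robot as it stands. The module is installed in compiled form; this text tells all that it offers.
- The arm moves only by the tool move_arm, never from a script. Its arguments are lists of equal length, an entry for each row: "dp": the shift along the tool's x, y, z in units of 30 mm (1.0 is 30 mm), a list of three; "turn": the turn about the tool's z in units of 5 degrees (1.0 is 5 degrees); "jaw": the opening, from -1 (shut) to 1 (fully open). A call has 1 to 5 rows; each row is the pose to reach, as a shift and turn from the pose commanded when the call began, along the tool's axes at that moment; what a row does not reach only later rows make up. A row lasts 1/10 s, in which the tool goes at most 50 mm and 8.59 degrees, less where a joint would pass 70% of its speed; a pose out of reach is approached as far as the arm can. A call with a gripper value outside its range is refused whole. The fingers move at their own pace and stop on an object; "grip_force" is the grip in N (left out, the last holds). Time passes only in rows, so rows that repeat a pose let the fingers close. It gives the time, the measured TCP pose, the force and the opening at its end, in the units of the state.
- ctrl.get_state(): the state, without advancing time (a new reading comes with each control period).
- ctrl.get_image(name): name is "scene" or "top" or "wrist"; returns the picture (400x640x3 uint8, red, green, blue); there is no depth.
- ctrl.camera_info(name): a dict with "intrinsics" (3x3 intrinsics, pixels), "extrinsics" (4x4, takes a point from world to camera coordinates). Camera axes: x right, y up, looking along -z (the intrinsics and any distortion apply to the point x, -y, -z); pixel columns grow to the right and rows downward; lengths in m; the calibration is good to about 2 mm. A picture is of the moment at which its call begins: read the wrist's pose just before it. camera_info takes no time and is no camera call; for the wrist camera it gives the pose at the moment of the call.
- ctrl.close_job(): hands the job in, once; it reports no verdict.
Trained networks look in the newest picture that a camera, given by its name, has taken for a name from the list of things; names that differ only in an ending like _2 or _b are one class to them, and where a whole thing is asked for, a point or a joint stands for the part that bears it (a point fixed in the world has none). Each returns a list of dicts, best first, with "confidence" (0 to 1); they miss things now and then, are a little off and sometimes report something else, mostly with a low value. They report only what shows in the picture. A call takes as long as a camera call. They do not tell look-alikes from the thing itself.
- ctrl.look_for(camera, target): "rect" ([centre column, centre row, width, height] in pixels, round what is visible of it).
- ctrl.masks_of(camera, target): "region" (400x640 bool, what is visible of it) and "rect" ([centre column, centre row, width, height] in pixels, round what is visible of it).
The state is a dict: "time": time; "joint_positions": joint angles; "qd": joint speeds; "joint_torque": joint torques, N m; "position": TCP position; "tool_rot": TCP orientation; "ft_force": force on the tool from outside, world axes, zero at the start; "torque": the same for the moment, N m; "grip_width": opening from 0.0 (shut) to 1.0 (fully open).
Only numpy, scipy, OpenCV 4.12 (cv2) and the standard library are available. Lean on these libraries where they do the work, as an engineer would, in place of code of your own. Each camera call takes 0.05 s, during which the arm holds its last target. There are 200 camera calls.

## Working session

There is one attempt and no reset: what is moved stays moved. The work goes in short steps, Python scripts to look and compute and a tool call to move; the robot and the scene stay as the last step left them, time stands still between calls to the robot, and variables do not carry over. Pictures are saved under pics/ and viewed, about 8 in all and at most 12, crops included, and the job is handed in when it is done.

Besides the shell and the picture viewer there is one more tool, called after "Emit:" as name([rows], argument=value, ...), one row to a line, values as JSON. move_arm: Moves the arm, as the interface text tells. Its arguments: {"type":"object","properties":{"dp":{"type":"array","items":{"type":"array","items":{"type":"number"}}},"turn":{"type":"array","items":{"type":"number"}},"jaw":{"type":"array","items":{"type":"number"}},"grip_force":{"type":"number"}},"required":["dp","turn","jaw"]}

```bash
mkdir -p pics
cat > h.py <<'E'
import numpy as np, cv2
from scipy.spatial.transform import Rotation as R
from bench import ctrl
def ray(cam,u,v,info=None):
    i=info or ctrl.camera_info(cam); K=np.array(i["intrinsics"]); E=np.array(i["extrinsics"])
    d=np.linalg.inv(K)@[u,v,1]; d=np.array([d[0],-d[1],-d[2]])
    return -E[:3,:3].T@E[:3,3], E[:3,:3].T@d
def onz(cam,u,v,z,info=None):
    o,d=ray(cam,u,v,info); return o+d*(z-o[2])/d[2]
def proj(cam,p,info=None):
    i=info or ctrl.camera_info(cam); K=np.array(i["intrinsics"]); E=np.array(i["extrinsics"])
    c=E[:3,:3]@p+E[:3,3]; q=K@[c[0],-c[1],-c[2]]; return q[:2]/q[2]
def save(cam,name,img=None):
    im=ctrl.get_image(cam) if img is None else img
    cv2.imwrite("pics/"+name,cv2.cvtColor(np.ascontiguousarray(im),cv2.COLOR_RGB2BGR)); return im
def tool(dw):
    s=ctrl.get_state(); return R.from_rotvec(s["tool_rot"]).inv().apply(dw)/0.03
E
python3 - <<'E'
from h import *
s=ctrl.get_state(); print(s)
np.set_printoptions(precision=3,suppress=True)
for c in("scene","top"):
    save(c,c+".png"); i=ctrl.camera_info(c); print(c,i.keys(),np.array(i["intrinsics"]).tolist(),ray(c,320,200)[0])
    for t in["post_red_head","holder","stand","post_black_head","column","fittings_jar","key_block"]:
        for r in ctrl.look_for(c,t): print(c,t,np.round(r["rect"],1),round(r["confidence"],2))
E
python3 -c "
import cv2,numpy as np
a=cv2.imread('pics/scene.png');b=cv2.imread('pics/top.png');cv2.imwrite('pics/both.png',cv2.resize(np.vstack([a,b]),(480,600)))"
```

```text
{'time': 0.0, 'joint_positions': array([ 1.1580848 ,  0.32184066, -0.07006725,  1.45168301,  0.022637  ,
        1.37077149, -0.05690269]), 'qd': array([-0.00019902,  0.00104402,  0.00196463, -0.00312614, -0.00018389,
       -0.00186269,  0.00186004]), 'joint_torque': array([-4.53743496e-04, -4.91296935e+01, -4.04207027e-01, -3.12531638e+01,
       -6.40304340e-02,  4.37263492e-02,  1.90264918e-04]), 'position': array([ 0.2687863 , -0.59121983,  0.22144588]), 'tool_rot': array([-3.06852358e+00, -6.64996329e-01,  8.48590725e-04]), 'ft_force': array([ 0.46030831,  0.15374123, -0.14866569]), 'torque': array([-0.00064926,  0.01716809,  0.04305278]), 'grip_width': 1.0001240049978104}
scene dict_keys(['intrinsics', 'extrinsics']) [[432.0850194909545, 0.0, 313.8949672190133], [0.0, 432.0850194909545, 196.14908422270767], [0.0, 0.0, 1.0]] [-0.037 -0.466  0.659]
scene post_red_head [329.1 238.1  12.5  33.5] 0.79
scene post_red_head [290.8 237.2  49.9  41.3] 0.56
scene post_red_head [299.1 210.6  10.8  23.1] 0.49
scene holder [290.1 237.2  53.4  40.1] 0.7
scene stand [227.3 170.1  15.7  25.5] 
[... 349 characters left out ...]
.9 210.   47.9  35.2] 0.36
top dict_keys(['intrinsics', 'extrinsics']) [[411.8762014719857, 0.0, 320.578424143209], [0.0, 411.8762014719857, 203.47564305044654], [0.0, 0.0, 1.0]] [0.437 0.084 1.218]
top post_red_head [324.6 233.6   8.9   9.1] 0.59
top post_red_head [324.  245.5  22.7  38.8] 0.58
top post_red_head [357.1 235.8  10.3   6.9] 0.44
top post_red_head [326.2 256.6  10.2   8.8] 0.31
top holder [325.2 246.2  22.   41.6] 0.65
top stand [245.5 169.4  31.6  38.1] 0.92
top stand [269.5 245.8  43.3  39.5] 0.62
top post_black_head [326.3 256.6   8.    7.1] 0.6
top column [437.5 244.9  10.3  58.1] 0.78
top column [377.9 231.8   6.   21.2] 0.22
top fittings_jar [211.8 213.9  17.2  17.2] 0.74
```

View pics/top.png

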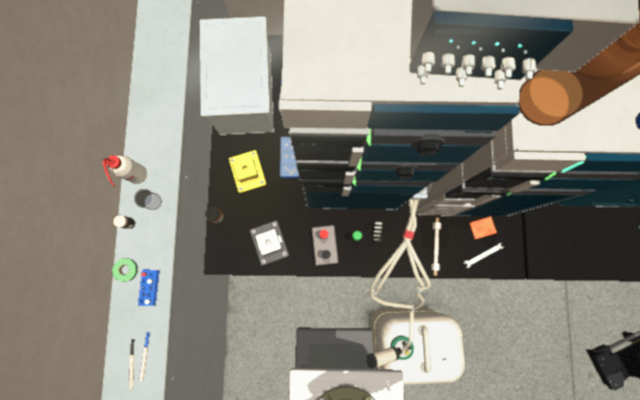

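View pics/scene.png

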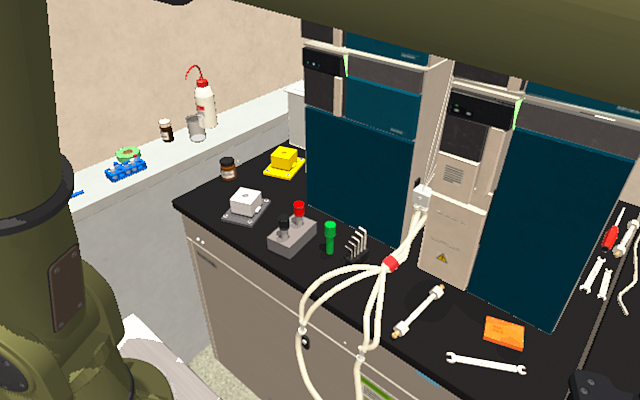

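The top view shows:
- The grey holder is at (325,246), with the red head at (324,234) and the black head at (326,255).
- The aluminium stand is at (269,242).

What could be mistaken for what I want:
- **Post:** the green post at (357,236), the black-headed post at (326,255) and the red tube clamp at (409,234).
- **Stand:** the yellow stand at (246,171).

I choose the red head in the grey holder and the grey/dark stand.

Run:
```python
from h import *
np.set_printoptions(precision=4,suppress=True)
im=ctrl.get_image("top")
big=cv2.resize(im[205:280,225:385],(800,375),interpolation=cv2.INTER_CUBIC); save("top","crop.png",big)
hsv=cv2.cvtColor(im,cv2.COLOR_RGB2HSV)
red=((hsv[...,0]<10)|(hsv[...,0]>170))&(hsv[...,1]>130)&(hsv[...,2]>80)
ys,xs=np.nonzero(red[225:245,312:336]); print("red",xs.mean()+312,ys.mean()+225,len(xs))
print("red top",onz("top",xs.mean()+312,ys.mean()+225,.089))
# scene triangulation
sc=ctrl.get_image("scene");hs=cv2.cvtColor(sc,cv2.COLOR_RGB2HSV)
r2=((hs[...,0]<10)|(hs[...,0]>170))&(hs[...,1]>130)&(hs[...,2]>80)
y2,x2=np.nonzero(r2[195:225,285:312]); print("scene red",x2.mean()+285,y2.mean()+195,onz("scene",x2.mean()+285,y2.mean()+195,.074))
print("black",onz("top",326,256,.089),"holder",onz("top",325.2,246.2,.034))
for t in["stand","holder"]:
  for r in ctrl.masks_of("top",t):
    m=r["region"].astype(np.uint8)
    if m.sum()==0: continue
    y,x=np.nonzero(m); b=cv2.minAreaRect(np.c_[x,y].astype(np.float32)); print(t,r["confidence"],b)
    pts=cv2.boxPoints(b); print(np.array([onz("top",*p,.01 if t=="stand" else .034)[:2] for p in pts]).round(4).tolist())
print("base",proj("top",np.array([0,0,0.])),"x.6",proj("top",np.array([.6,0.2,0.])),"tcp",proj("top",ctrl.get_state()["position"]))
print(ctrl.camera_info("wrist"))
```

```text
red 323.37931034482756 233.77586206896552 58
red top [0.5287 0.0699 0.089 ]
scene red 298.5681818181818 208.17613636363637 [0.5294 0.0716 0.074 ]
black [0.4683 0.0619 0.089 ] holder [0.4976 0.0635 0.034 ]
stand 0.94 ((268.70001220703125, 242.6000213623047), (38.263553619384766, 29.409177780151367), 71.56504821777344)
[[0.5454, 0.2884], [0.5741, 0.2074], [0.4685, 0.1689], [0.4405, 0.249]]
stand 0.92 ((247.0, 171.0), (36.26318359375, 28.2962703704834), 74.05460357666016)
[[0.7609, 0.3586], [0.7865, 0.2776], [0.6795, 0.2436], [0.6546, 0.3237]]
holder 0.91 ((324.48779296875, 244.39022827148438), (37.98844909667969, 21.644580841064453), 83.6598129272461)
[[0.553, 0.1034], [0.5609, 0.0414], [0.4531, 0.0283], [0.4454, 0.0894]]
base [345.5489 428.1021] x.6 [279.696  211.5984] tcp [606.0406 344.7864]
{'intrinsics': array([[313.3762,   0.    , 322.8045],
       [  0.    , 313.3762, 200.0374],
       [  0.    ,   0.    ,   1.    ]]), 'extrinsics': array([[ 0.4137, -0.9104,  0.0006, -0.6508],
       [ 0.8801,  0.3997, -0.2561,  0.0299],
       [ 0.2329,  0.1065,  0.9667, -0.3903],
       [ 0.    ,  0.    ,  0.    ,  1.    ]])}
```

View pics/crop.png

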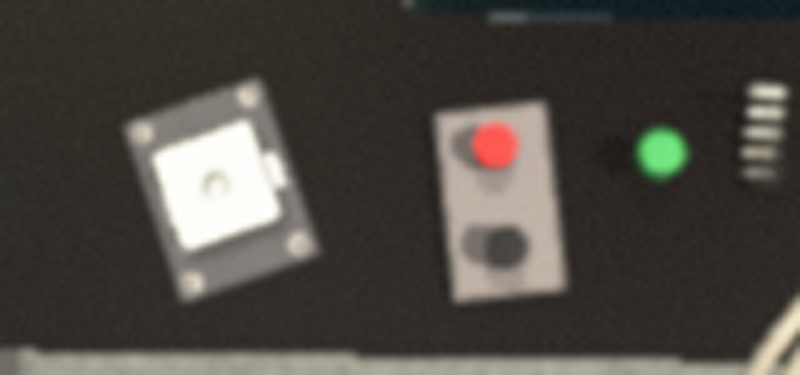

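The crop confirms it: the red head is at crop (495,146), in the rear well of the grey holder, and the black head is in the front well. The stand's bore shows at crop (216,183), which is top pixel (268.2,241.6). I'll set off now: raise, swing in front of the instruments, and turn so the camera faces the robot.

Emit:
move_arm([
  [5.9, -5.7, -4.3],
  [5.9, -5.7, -4.3],
  [5.9, -5.7, -4.3],
  [5.9, -5.7, -4.3],
  [5.9, -5.7, -4.3],
], turn=[-8.5, -8.5, -8.5, -8.5, -8.5], jaw=[0.2, 0.2, 0.2, 0.2, 0.2])

```text
time: 1.5
position: [0.3508, -0.3839, 0.3398]
tool_rot: [2.615, 1.74, -0.0]
ft_force: [0.7, -1.6, 0.1]
grip_width: 0.647
```

```bash
cat >> h.py <<'E'
def goto(tgt,yaw=None):
    s=ctrl.get_state(); r=R.from_rotvec(s["tool_rot"]); M=r.as_matrix(); y0=np.degrees(np.arctan2(M[1,0],M[0,0]))
    print("pos",s["position"].round(4),"yaw",round(y0,2),"tilt",M[:,2].round(3),"f",s["ft_force"].round(2),"t",round(s["time"],2),"gw",round(s["grip_width"],3),"q",s["joint_positions"].round(2))
    d=np.array(tgt)-s["position"]; print("dp",(r.inv().apply(d)/.03).round(2),"turn", None if yaw is None else round(-((yaw-y0+180)%360-180)/5,2))
E
python3 - <<'E'
from h import *
def tri(a,b):
    o1,d1=ray("top",*a);o2,d2=ray("scene",*b); s=np.linalg.lstsq(np.c_[d1,-d2],o2-o1,rcond=None)[0]; return (o1+d1*s[0]+o2+d2*s[1])/2
print("clamp",tri((409,234),(390,262)),"attach",tri((420,190),(423,195)),"loop",tri((375,295),(300,330)))
print("bore",onz("top",268.2,241.6,.052))
goto([.43,-.12,.36],-173)
E
```

```text
clamp [ 0.53358876 -0.17141889  0.05664775] attach [ 0.63699753 -0.1744446   0.16621659] loop [ 0.35630782 -0.08872822 -0.04949272]
bore [0.50712375 0.22487271 0.052     ]
pos [ 0.3508 -0.3839  0.3398] yaw 67.29 tilt [ 0.    -0.001 -1.   ] f [ 0.69 -1.55  0.15] t 1.5 gw 0.647 q [ 1.03  0.02 -0.26  1.57  0.01  1.55  0.38]
dp [ 9.13 -0.96 -0.68] turn -23.94
```

Emit:
move_arm([
  [9.1, -1.0, -0.7],
  [9.1, -1.0, -0.7],
  [9.1, -1.0, -0.7],
  [9.1, -1.0, -0.7],
  [9.1, -1.0, -0.7],
], turn=[-8.5, -8.5, -8.5, -8.5, -8.5], jaw=[0.2, 0.2, 0.2, 0.2, 0.2])

```text
time: 2.0
position: [0.4224, -0.145, 0.3582]
tool_rot: [1.806, 2.569, -0.001]
ft_force: [0.8, -0.4, -0.5]
grip_width: 0.605
```

```bash
python3 -c "
from h import *
goto([.49,.065,.30],-172.5)"
```

```text
pos [ 0.4224 -0.145   0.3582] yaw 109.78 tilt [ 0.001 -0.001 -1.   ] f [ 0.8  -0.44 -0.5 ] t 2.0 gw 0.605 q [ 0.82 -0.14 -0.48  1.67 -0.07  1.6   0.69]
dp [5.83 4.49 1.93] turn -15.54
```

Emit:
move_arm([
  [5.1, 4.0, 2.0],
  [5.1, 4.0, 2.0],
  [5.1, 4.0, 2.0],
  [5.1, 4.0, 2.0],
  [5.1, 4.0, 2.0],
], turn=[-8.5, -8.5, -8.5, -8.5, -8.5], jaw=[0.2, 0.2, 0.2, 0.2, 0.2])

```text
time: 2.5
position: [0.484, 0.0448, 0.2963]
tool_rot: [-0.735, -3.052, -0.004]
ft_force: [-0.7, -0.5, 0.4]
grip_width: 0.598
```

Emit:
move_arm([
  [0, 0, 0],
  [0, 0, 0],
  [0, 0, 0],
  [0, 0, 0],
  [0, 0, 0],
], turn=[-7.0, -7.0, -7.0, -7.0, -7.0], jaw=[0.2, 0.2, 0.2, 0.2, 0.2])

```text
time: 3.0
position: [0.4844, 0.0372, 0.2978]
tool_rot: [-0.192, 3.135, -0.0]
ft_force: [-0.5, -0.4, 0.2]
grip_width: 0.604
```

Run:
```python
from h import *
goto([.5287,.070,.20],-172.5)
im=save("wrist","w1.png")
for t in["post_red_head","post_black_head","holder","stand"]:
    for r in ctrl.look_for("wrist",t): print(t,np.round(r["rect"],1),round(r["confidence"],2))
hsv=cv2.cvtColor(im,cv2.COLOR_RGB2HSV)
red=(((hsv[...,0]<10)|(hsv[...,0]>170))&(hsv[...,1]>130)&(hsv[...,2]>80)).astype(np.uint8)
n,l,st,c=cv2.connectedComponentsWithStats(red)
for i in range(1,n):
    if st[i,4]>50: print(st[i],c[i],onz("wrist",*c[i],.089),onz("wrist",*c[i],.074))
print("pred",proj("wrist",np.array([.5287,.07,.089])))
```

```text
pos [0.4844 0.0372 0.2978] yaw -172.99 tilt [ 0. -0. -1.] f [-0.55 -0.38  0.21] t 3.0 gw 0.604 q [ 0.58 -0.04 -0.69  1.7  -0.03  1.47  1.59]
dp [-1.6   0.91  3.26] turn -0.1
post_red_head [346.1 210.3  20.9  23.3] 0.83
post_red_head [276.9 197.6  29.9  25.7] 0.76
post_black_head [344.1 169.3  18.6  26.5] 0.66
holder [343.1 183.4  45.7  75.6] 0.79
stand [447.  193.1  67.6  74.3] 0.62
[ 33 160  21  35 205] [ 44.25853659 177.0195122 ] [ 0.52557636 -0.29593912  0.089     ] [ 0.52998666 -0.309056    0.074     ]
[150 179  28  22 141] [167.80141844 191.36879433] [ 0.52576088 -0.14840631  0.089     ] [ 0.53017864 -0.15556441  0.074     ]
[335 201  20  23 344] [344.38372093 212.36918605] [0.52666172 0.06869102 0.089     ] [0.53111585 0.07030136 0.074     ]
pred [345.20518238 214.04961293]
```

View pics/w1.png

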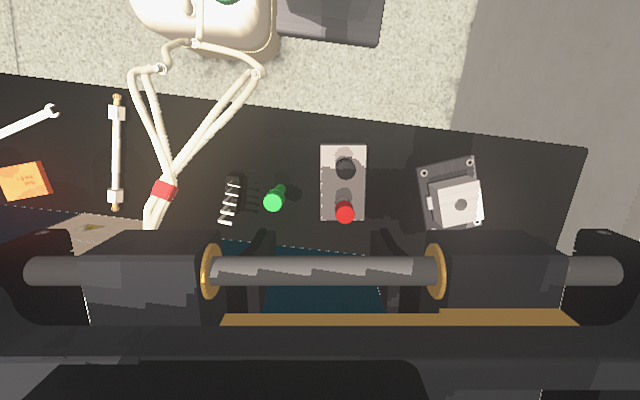

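The wrist view shows the red head at (344,212) in the grey holder, with the black head at (345,168). The green post is at (272,200), and the stand's bore is at about (461,205). This agrees with the top camera to within 2 mm, so I'll go above the red head.

Emit:
move_arm([
  [-1.6, 0.9, 2.5],
  [-1.6, 0.9, 4.0],
  [-1.6, 0.9, 5.2],
  [-1.6, 0.9, 5.2],
  [-1.6, 0.9, 5.2],
], turn=[0, 0, 0, 0, 0], jaw=[0.2, 0.2, 0.2, 0.2, 0.2])

```text
time: 3.75
position: [0.5265, 0.0698, 0.1382]
tool_rot: [0.19, -3.129, -0.002]
ft_force: [-1.0, 1.0, 0.5]
grip_width: 0.598
```

Run:
```python
from h import *
im=save("wrist","w2.png")
hsv=cv2.cvtColor(im,cv2.COLOR_RGB2HSV)
red=(((hsv[...,0]<10)|(hsv[...,0]>170))&(hsv[...,1]>130)&(hsv[...,2]>80)).astype(np.uint8)
n,l,st,c=cv2.connectedComponentsWithStats(red)
for i in range(1,n):
    if st[i,4]>50: print(st[i],c[i],onz("wrist",*c[i],.089),onz("wrist",*c[i],.074))
b=proj("wrist",np.array([.507,.225,.052]));print("bore pred",b)
for p in([.529,.07,.089],[.529,.07,.059],[.529,.07,.074]): print(proj("wrist",np.array(p)))
goto([.529,.07,.055],-172.5)
```

```text
[ 15 171  40  30 572] [ 36.64335664 185.45629371] [ 0.52980528 -0.13173573  0.089     ] [ 0.5346541  -0.14522888  0.074     ]
[307 197  33  41 970] [322.90309278 217.99175258] [0.52947607 0.06977606 0.089     ] [0.53430188 0.07037122 0.074     ]
bore pred [511.79100036 200.00182789]
[323.29236762 217.4003818 ]
[323.22214447 206.03953221]
[323.25512942 211.37590723]
pos [0.528  0.0698 0.1407] yaw -173.08 tilt [-0.003  0.001 -1.   ] f [0.11 0.69 0.72] t 3.8 gw 0.599 q [ 0.49  0.2  -0.74  1.82  0.14  1.18  1.4 ]
dp [-0.04 -0.    2.86] turn -0.12
```

View pics/w2.png

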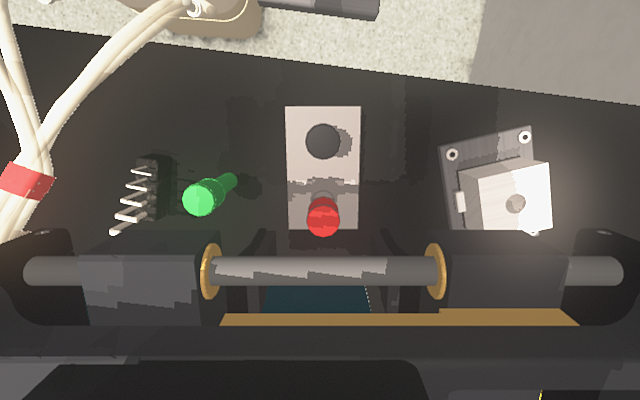

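The red head's top face is centred at about (323,219) on the gripper's centre line, and the bore is visible at (516,203). I'll descend and grip.

Emit:
move_arm([
  [-0.1, 0, 1.4],
  [-0.1, 0, 2.85],
  [-0.1, 0, 2.85],
  [-0.1, 0, 2.85],
  [-0.1, 0, 2.85],
], turn=[0, 0, 0, 0, 0], jaw=[0.2, 0.2, 0.2, 0.2, 0.2], grip_force=40)

```text
time: 4.3
position: [0.5342, 0.0704, 0.0594]
tool_rot: [-0.189, 3.131, -0.001]
ft_force: [0.3, -1.4, 0.1]
grip_width: 0.596
```

Emit:
move_arm([
  [0, 0, 0],
  [0, 0, 0],
  [0, 0, 0],
  [0, 0, 0],
  [0, 0, 0],
], turn=[0, 0, 0, 0, 0], jaw=[-1, -1, -1, -1, -1], grip_force=40)

```text
time: 4.8
position: [0.5319, 0.0702, 0.0564]
tool_rot: [-0.191, 3.136, -0.0]
ft_force: [-0.0, 0.2, 2.2]
grip_width: 0.265
```

Run:
```python
from h import *
goto([.529,.07,.14])
s=ctrl.get_state(); p=s["position"]
im=save("wrist","w3.png")
hsv=cv2.cvtColor(im,cv2.COLOR_RGB2HSV)
red=(((hsv[...,0]<10)|(hsv[...,0]>170))&(hsv[...,1]>130)&(hsv[...,2]>60)).astype(np.uint8)
n,l,st,c=cv2.connectedComponentsWithStats(red)
for i in range(1,n):
    if st[i,4]>30: print(st[i],c[i])
for dz in(-.046,.004,.019,.034): print(proj("wrist",p+[0,0,dz]))
```

```text
pos [0.5319 0.0702 0.0564] yaw -173.05 tilt [ 0. -0. -1.] f [-0.02  0.21  2.22] t 4.8 gw 0.265 q [ 0.45  0.31 -0.72  1.9   0.24  1.02  1.33]
dp [ 0.1   0.01 -2.79] turn None
[300 225  46  27 574] [322.75609756 235.85714286]
[300 241  46  15 470] [322.35106383 249.71276596]
[309 286  28   5  89] [322.30337079 287.26966292]
[323.28077705 218.30538208]
[323.36067883 246.97240358]
[323.39427604 259.02635174]
[323.43473678 273.54278925]
```

Emit:
move_arm([
  [0, 0, -0.4],
  [0, 0, -1.2],
  [0, 0, -2.2],
  [0, 0, -2.8],
  [0, 0, -2.8],
], turn=[0, 0, 0, 0, 0], jaw=[-1, -1, -1, -1, -1])

```text
time: 5.35
position: [0.5338, 0.0706, 0.1433]
tool_rot: [-0.19, 3.13, -0.001]
ft_force: [-0.1, -0.0, -1.0]
grip_width: 0.268
```

Run:
```python
from h import *
im=save("wrist","w4.png"); 
goto([.507,.2,.14])
s=ctrl.get_state(); p=s["position"]
for dz in(-.0474,.004,.019,.034): print(proj("wrist",p+[0,0,dz]))
for r in ctrl.masks_of("wrist","stand"): print(r["rect"],r["confidence"])
hsv=cv2.cvtColor(im,cv2.COLOR_RGB2HSV)
red=(((hsv[...,0]<10)|(hsv[...,0]>170))&(hsv[...,1]>130)&(hsv[...,2]>60)).astype(np.uint8)
n,l,st,c=cv2.connectedComponentsWithStats(red)
for i in range(1,n):
    if st[i,4]>30: print(st[i],c[i])
crop=np.hstack([cv2.resize(im[150:300,260:390],(520,600),interpolation=cv2.INTER_NEAREST)]);save("","w4c.png",crop)
```

```text
pos [0.5326 0.0702 0.1414] yaw -173.05 tilt [ 0.003 -0.    -1.   ] f [ 1.44 -0.07 -1.48] t 5.4 gw 0.264 q [ 0.49  0.2  -0.74  1.82  0.15  1.18  1.39]
dp [0.32 4.4  0.04] turn None
[323.34662602 217.60640097]
[323.38766944 247.07103252]
[323.40455737 259.19469595]
[323.42489253 273.79308679]
[512.2, 360.6, 52.1, 78.8] 0.8
[324.0, 247.3, 43.8, 86.8] 0.64
[ 12 150  46  39 610] [ 39.09344262 172.80327869]
[ 300  225   47   31 1051] [322.679353   242.10371075]
[309 286  28   5  86] [322.5        287.20930233]
```

View pics/w4.png

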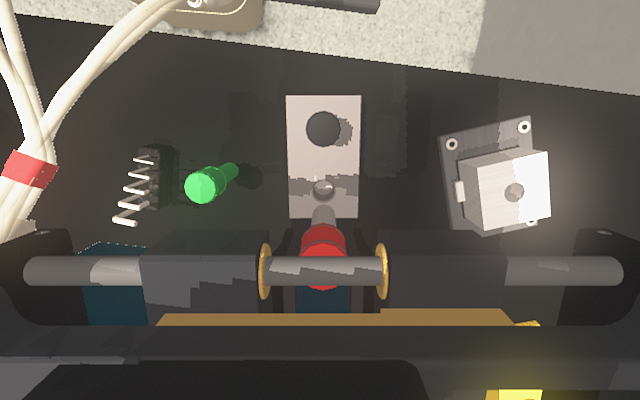

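The post is lifted, with the empty well at (323,188) and the foot tip at about (323,205). The stand's bore is at (514,192). I'll move above the stand.

Emit:
move_arm([
  [0.22, 1.6, 0],
  [0.22, 3.2, 0],
  [0.22, 5.2, 0],
  [0.22, 5.2, 0],
  [0.22, 5.2, 0],
], turn=[0, 0, 0, 0, 0], jaw=[-1, -1, -1, -1, -1])

```text
time: 5.95
position: [0.5043, 0.2267, 0.1388]
tool_rot: [0.199, -3.132, -0.001]
ft_force: [-0.1, -0.6, -1.7]
grip_width: 0.269
```

Emit:
move_arm([
  [0, 0, 0],
  [0, 0, 0],
  [0, 0, 0],
], turn=[0, 0, 0], jaw=[-1, -1, -1])

```text
time: 6.25
position: [0.5069, 0.222, 0.1397]
tool_rot: [0.186, -3.136, 0.002]
ft_force: [-0.1, 0.6, -1.5]
grip_width: 0.262
```

Run:
```python
from h import *
goto([.507,.224,.14])
s=ctrl.get_state(); p=s["position"]
im=save("wrist","w5.png"); save("","w5c.png",cv2.resize(im[110:260,225:425],(800,600),interpolation=cv2.INTER_CUBIC))
print("bore pred",proj("wrist",np.array([.507,.225,.052])),"foot pred",proj("wrist",p-[0,0,.0474]),ctrl.camera_info("wrist")["extrinsics"].round(4).tolist())
```

```text
pos [0.5069 0.222  0.1397] yaw -173.23 tilt [-0.    -0.001 -1.   ] f [-0.1   0.58 -1.51] t 6.25 gw 0.262 q [ 0.26  0.27 -0.83  1.78  0.21  1.19  1.06]
dp [-0.01  0.06 -0.01] turn None
bore pred [326.39316472 203.08400331] foot pred [322.80538144 217.68824389] [[-0.118, 0.993, -0.0013, -0.1606], [-0.9599, -0.1144, -0.2558, 0.5232], [-0.2542, -0.029, 0.9667, -0.1748], [0.0, 0.0, 0.0, 1.0]]
```

View pics/w5c.png

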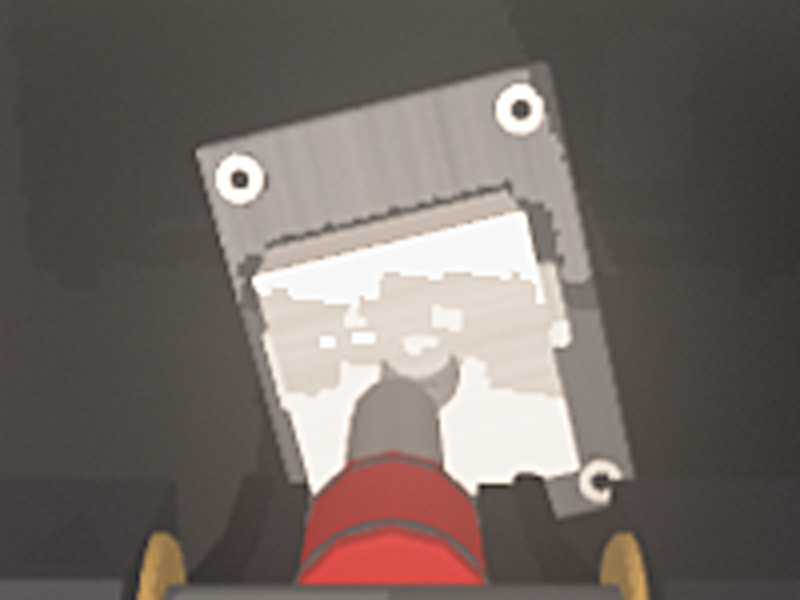

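The crop shows the foot tip at (394,375) with part of the bore behind it, centred at about (420,365). It is mostly hidden, so I'll step aside 36 mm for one clear look.

Emit:
move_arm([
  [0, -0.6, 0],
  [0, -1.2, 0],
  [0, -1.2, 0],
  [0, -1.2, 0],
  [0, -1.2, 0],
], turn=[0, 0, 0, 0, 0], jaw=[-1, -1, -1, -1, -1])

```text
time: 6.8
position: [0.5106, 0.1893, 0.1403]
tool_rot: [-0.191, 3.136, 0.001]
ft_force: [0.5, 0.3, -2.1]
grip_width: 0.261
```

Run:
```python
from h import *
goto([.507,.224,.14])
im=save("wrist","w6.png"); i=ctrl.camera_info("wrist")
import pickle; pickle.dump((i,ctrl.get_state()),open("w6.pkl","wb"))
u,v=proj("wrist",np.array([.507,.226,.052])); u,v=int(u),int(v); print(u,v)
save("","w6c.png",cv2.resize(im[v-50:v+50,u-66:u+66],(792,600),interpolation=cv2.INTER_CUBIC)); print("crop origin",u-66,v-50,"x6")
```

```text
pos [0.5106 0.1893 0.1403] yaw -173.01 tilt [ 0.     0.001 -1.   ] f [ 0.5   0.34 -2.12] t 6.8 gw 0.261 q [ 0.32  0.24 -0.82  1.8   0.19  1.18  1.14]
dp [-0.02  1.16  0.01] turn None
367 203
crop origin 301 153 x6
```

View pics/w6c.png

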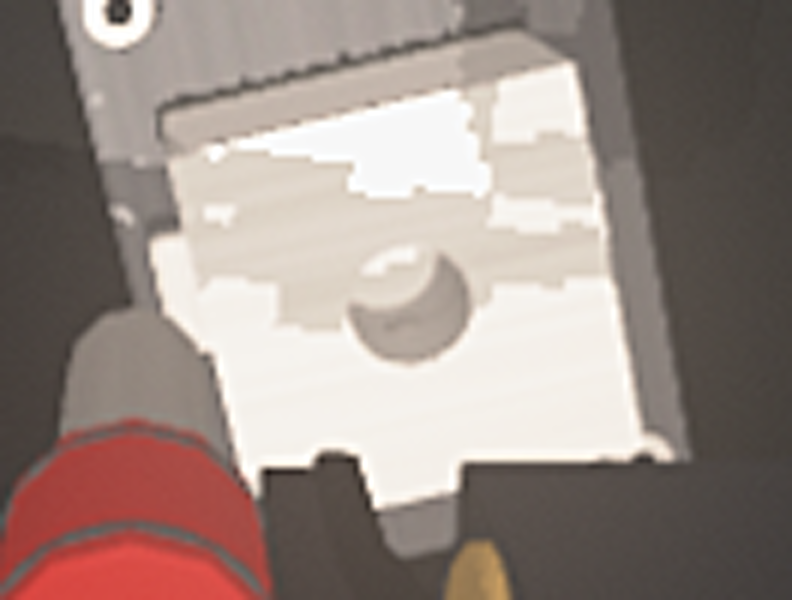

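Run:
```python
from h import *
import pickle
i,s=pickle.load(open("w6.pkl","rb")); p=s["position"]
b=onz("wrist",301+67.75,153+50.2,.052,i); print("bore",b.round(4))
# block top corners seen: left-top (168,155), right-top(575,62)
for q in((168,155),(575,62)): print(onz("wrist",301+q[0]/6,153+q[1]/6,.052,i).round(4))
th=np.linspace(0,2*np.pi,73)
for c,r,n in((b,.0086,"bore"),(p-[0,0,.0474],.008,"foot")):
    P=np.array([proj("wrist",c+[r*np.cos(t),r*np.sin(t),0],i) for t in th]); P=((P-[301,153])+.5)*6-.5
    print(n,"x",P[:,0].min().round(0),P[:,0].max().round(0),"y",P[:,1].min().round(0),P[:,1].max().round(0))
```

```text
bore [0.5066 0.2272 0.052 ]
[0.4902 0.1918 0.052 ]
[0.471  0.2443 0.052 ]
bore x 347.0 471.0 y 243.0 363.0
foot x 67.0 204.0 y 326.0 455.0
```

Run:
```python
from h import *
import pickle
i,s=pickle.load(open("w6.pkl","rb")); p=s["position"]
im=cv2.imread("pics/w6.png")
th=np.linspace(0,2*np.pi,73); from scipy.optimize import least_squares
def top(c,r):
    P=np.array([proj("wrist",c+[r*np.cos(t),r*np.sin(t),0],i) for t in th]); return P[:,1].min().round(2),P[:,0].min().round(2),P[:,0].max().round(2)
for n,dz,r in(("foot",-.0474,.008),("headbot",.0026,.012),("headtop",.0326,.012)):
    for dx in(0,-.001,-.002,-.003): print(n,dx,top(p+[dx,0,dz],r))
# edge profile along central columns
for c in (322,323,324,325,326): 
    print(c,[tuple(int(k) for k in im[y,c]) for y in range(198,212)][::1] if c==324 else "", )
g=im[:,324].astype(int)
print([ (y,tuple(g[y])) for y in range(216,246,1)])
for y in (208,212,216,220): print(y,[int(v) for v in im[y,308:342,1]])
```

```text
foot 0 (np.float64(206.85), np.float64(311.81), np.float64(334.52))
foot -0.001 (np.float64(205.48), np.float64(311.97), np.float64(334.71))
foot -0.002 (np.float64(204.11), np.float64(312.13), np.float64(334.89))
foot -0.003 (np.float64(202.74), np.float64(312.29), np.float64(335.08))
headbot 0 (np.float64(225.42), np.float64(301.45), np.float64(345.09))
headbot -0.001 (np.float64(223.68), np.float64(301.64), np.float64(345.35))
headbot -0.002 (np.float64(221.93), np.float64(301.83), np.float64(345.6))
headbot -0.003 (np.float64(220.18), np.float64(302.02), np.float64(345.86))
headtop 0 (np.float64(247.85), np.float64(297.13), np.float64(349.61))
headtop -0.001 (np.float64(245.79), np.float64(297.35), np.float64(349.93))
headtop -0.002 (np.float64(243.72), np.float64(297.58), np.float64(350.24))
headtop -0.003 (np.float64(241.65), np.float64(297.8), np.float64(350.56))
322 
323 
324 [(125, 131, 139), (126, 132, 140), (125, 131, 140), (126, 131, 140), (125, 130, 139), (119, 124, 133), (124, 132, 141), (129, 139, 150), (128, 138, 148), (128, 137, 149), (128, 137, 149), (128, 135, 148)
[... 1600 characters left out ...]
1), np.int64(223)))]
208 [67, 69, 67, 68, 70, 65, 75, 108, 133, 135, 135, 134, 136, 136, 136, 136, 137, 137, 138, 137, 138, 135, 126, 154, 226, 243, 240, 240, 242, 242, 242, 242, 242, 242]
212 [67, 69, 69, 65, 65, 120, 130, 130, 130, 132, 135, 136, 137, 134, 135, 135, 137, 135, 137, 139, 139, 136, 136, 134, 133, 131, 122, 109, 176, 244, 245, 242, 242, 243]
216 [67, 66, 64, 66, 120, 130, 128, 130, 131, 133, 134, 136, 137, 134, 135, 134, 135, 136, 138, 137, 138, 138, 136, 134, 134, 135, 133, 128, 117, 181, 246, 245, 242, 241]
220 [66, 67, 60, 99, 127, 129, 128, 129, 131, 133, 136, 136, 135, 136, 134, 133, 135, 136, 135, 136, 137, 136, 135, 134, 132, 133, 133, 131, 126, 115, 205, 246, 243, 241]
```

Emit:
move_arm([
  [-0.1, 0.6, 0],
  [-0.1, 1.25, 0.3],
  [-0.1, 1.25, 0.8],
  [-0.1, 1.25, 1.1],
  [-0.1, 1.25, 1.1],
], turn=[0, 0, 0, 0, 0], jaw=[-1, -1, -1, -1, -1])

```text
time: 7.35
position: [0.508, 0.2247, 0.1051]
tool_rot: [0.19, -3.132, 0.002]
ft_force: [0.1, 0.5, -0.7]
grip_width: 0.264
```

Emit:
move_arm([
  [0, 0, 0],
  [0, 0, 0],
  [0, 0, 0],
], turn=[0, 0, 0], jaw=[-1, -1, -1])

```text
time: 7.65
position: [0.5097, 0.2257, 0.1077]
tool_rot: [-0.189, 3.135, -0.0]
ft_force: [-1.3, -0.2, -0.4]
grip_width: 0.262
```

```bash
python3 -c "
from h import *
goto([.5091,.2269,.0995])"
```

```text
pos [0.5097 0.2257 0.1077] yaw -173.09 tilt [ 0.001  0.    -1.   ] f [-1.3  -0.25 -0.37] t 7.65 gw 0.262 q [ 0.24  0.31 -0.82  1.8   0.25  1.14  1.03]
dp [0.02 0.04 0.27] turn None
```

Emit:
move_arm([
  [0, 0.04, 0.15],
  [0, 0.04, 0.22],
  [0, 0.04, 0.28],
  [0, 0.04, 0.32],
  [0, 0.04, 0.32],
], turn=[0, 0, 0, 0, 0], jaw=[-1, -1, -1, -1, -1])

```text
time: 8.15
position: [0.5089, 0.2272, 0.0973]
tool_rot: [0.191, -3.136, 0.0]
ft_force: [0.3, -0.3, -2.1]
grip_width: 0.262
```

Emit:
move_arm([
  [0, 0, 0.03],
  [0, 0, 0.06],
  [0, 0, 0.06],
], turn=[0, 0, 0], jaw=[-1, -1, -1])

```text
time: 8.45
position: [0.5089, 0.2272, 0.0956]
tool_rot: [0.191, -3.136, 0.0]
ft_force: [0.7, -0.1, -2.2]
grip_width: 0.261
```

Emit:
move_arm([
  [0, 0, 0.04],
  [0, 0, 0.07],
  [0, 0, 0.1],
  [0, 0, 0.1],
], turn=[0, 0, 0, 0], jaw=[-1, -1, -1, -1])

```text
time: 8.85
position: [0.509, 0.2272, 0.0926]
tool_rot: [0.191, -3.136, 0.0]
ft_force: [-0.1, 0.9, -1.3]
grip_width: 0.261
```

Emit:
move_arm([
  [0, 0, 0.05],
  [0, 0, 0.1],
  [0, 0, 0.1],
], turn=[0, 0, 0], jaw=[-1, -1, -1])

```text
time: 9.15
position: [0.5089, 0.2272, 0.0895]
tool_rot: [0.191, -3.136, 0.0]
ft_force: [0.4, -0.6, -0.6]
grip_width: 0.262
```

The foot is 10 mm below the expected contact height with no load, so it went straight into the bore. I'll carry on to the ball catch.

Emit:
move_arm([
  [0, 0, 0.05],
  [0, 0, 0.1],
  [0, 0, 0.15],
  [0, 0, 0.15],
  [0, 0, 0.15],
], turn=[0, 0, 0, 0, 0], jaw=[-1, -1, -1, -1, -1])

```text
time: 9.65
position: [0.509, 0.2272, 0.0852]
tool_rot: [0.191, -3.136, 0.0]
ft_force: [-1.0, -0.0, -1.1]
grip_width: 0.265
```

Emit:
move_arm([
  [0, 0, 0.03],
  [0, 0, 0.06],
  [0, 0, 0.09],
  [0, 0, 0.09],
], turn=[0, 0, 0, 0], jaw=[-1, -1, -1, -1])

```text
time: 10.05
position: [0.509, 0.2272, 0.0824]
tool_rot: [0.191, -3.136, 0.0]
ft_force: [-0.1, -0.3, -1.5]
grip_width: 0.261
```

Emit:
move_arm([
  [0, 0, 0.03],
  [0, 0, 0.06],
  [0, 0, 0.06],
], turn=[0, 0, 0], jaw=[-1, -1, -1])

```text
time: 10.35
position: [0.509, 0.2272, 0.0807]
tool_rot: [0.191, -3.136, 0.0]
ft_force: [-0.0, -0.8, -1.5]
grip_width: 0.265
```

Emit:
move_arm([
  [0, 0, 0.03],
  [0, 0, 0.06],
  [0, 0, 0.06],
], turn=[0, 0, 0], jaw=[-1, -1, -1])

```text
time: 10.65
position: [0.509, 0.2273, 0.0789]
tool_rot: [-0.191, 3.136, 0.0]
ft_force: [0.5, 0.1, 0.0]
grip_width: 0.265
```

Emit:
move_arm([
  [0, 0, 0.03],
  [0, 0, 0.06],
  [0, 0, 0.06],
], turn=[0, 0, 0], jaw=[-1, -1, -1])

```text
time: 10.95
position: [0.509, 0.2273, 0.077]
tool_rot: [0.191, -3.136, -0.0]
ft_force: [0.1, 0.5, -0.2]
grip_width: 0.264
```

Emit:
move_arm([
  [0, 0, 0.03],
  [0, 0, 0.06],
  [0, 0, 0.06],
], turn=[0, 0, 0], jaw=[-1, -1, -1])

```text
time: 11.25
position: [0.509, 0.2273, 0.0752]
tool_rot: [-0.191, 3.136, 0.0]
ft_force: [-0.5, 0.3, -0.0]
grip_width: 0.262
```

Emit:
move_arm([
  [0, 0, 0.03],
  [0, 0, 0.06],
  [0, 0, 0.06],
], turn=[0, 0, 0], jaw=[-1, -1, -1])

```text
time: 11.55
position: [0.509, 0.2273, 0.0734]
tool_rot: [0.191, -3.136, -0.0]
ft_force: [0.0, 0.5, -0.6]
grip_width: 0.263
```

Emit:
move_arm([
  [0, 0, 0.03],
  [0, 0, 0.05],
  [0, 0, 0.05],
], turn=[0, 0, 0], jaw=[-1, -1, -1])

```text
time: 11.85
position: [0.509, 0.2273, 0.0719]
tool_rot: [0.191, -3.136, -0.0]
ft_force: [0.1, 0.2, -0.0]
grip_width: 0.265
```

There was no 5–15 N rise at the catch, which is suspicious, so I'll check with a picture whether the post is sliding in the grip.

Run:
```python
from h import *
im=save("wrist","w7.png"); goto([.509,.2272,.0694])
a=cv2.imread("pics/w6.png")[140:300,250:400]; b=cv2.imread("pics/w7.png")[140:300,250:400]
cv2.imwrite("pics/w7c.png",cv2.resize(np.hstack([a,b]),(800,427),interpolation=cv2.INTER_CUBIC))
p=ctrl.get_state()["position"]
print("block-level pt at foot axis",proj("wrist",np.array([p[0]-.0025,p[1],.052])))
```

```text
pos [0.509  0.2272 0.072 ] yaw -173.04 tilt [ 0. -0. -1.] f [ 0.02 -0.32 -0.4 ] t 11.9 gw 0.267 q [ 0.22  0.36 -0.8   1.83  0.29  1.07  1.  ]
dp [ 0.   -0.    0.09] turn None
block-level pt at foot axis [323.78908122 227.71000069]
```

View pics/w7c.png

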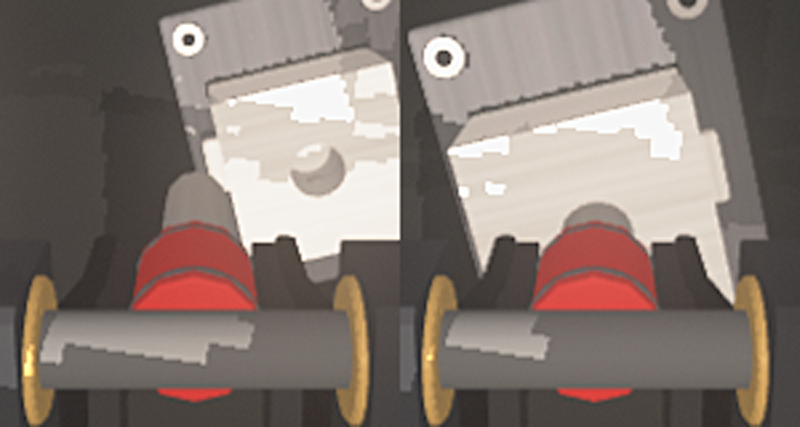

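The head sits the same in the grip as before, with its edge at the same rows. The shaft is sunk in the block, so nothing has slipped. I'll go on in small steps until the floor is felt.

Emit:
move_arm([
  [0, 0, 0.02],
  [0, 0, 0.04],
  [0, 0, 0.04],
], turn=[0, 0, 0], jaw=[-1, -1, -1])

```text
time: 12.2
position: [0.509, 0.2272, 0.0708]
tool_rot: [-0.191, 3.136, -0.0]
ft_force: [0.2, 0.5, -0.4]
grip_width: 0.262
```

Emit:
move_arm([
  [0, 0, 0.02],
  [0, 0, 0.04],
  [0, 0, 0.04],
], turn=[0, 0, 0], jaw=[-1, -1, -1])

```text
time: 12.5
position: [0.509, 0.2272, 0.0696]
tool_rot: [-0.191, 3.136, -0.0]
ft_force: [-0.0, 0.9, -0.4]
grip_width: 0.264
```

Emit:
move_arm([
  [0, 0, 0.02],
  [0, 0, 0.03],
  [0, 0, 0.03],
], turn=[0, 0, 0], jaw=[-1, -1, -1])

```text
time: 12.8
position: [0.509, 0.2273, 0.0687]
tool_rot: [-0.191, 3.136, -0.0]
ft_force: [0.3, 1.4, 1.1]
grip_width: 0.259
```

Emit:
move_arm([
  [0, 0, 0.015],
  [0, 0, 0.03],
  [0, 0, 0.03],
], turn=[0, 0, 0], jaw=[-1, -1, -1])

```text
time: 13.1
position: [0.5092, 0.2273, 0.0682]
tool_rot: [-0.191, 3.135, -0.0]
ft_force: [-1.6, -1.0, 4.3]
grip_width: 0.268
```

Emit:
move_arm([
  [0, 0, 0.01],
  [0, 0, 0.02],
  [0, 0, 0.02],
], turn=[0, 0, 0], jaw=[-1, -1, -1])

```text
time: 13.4
position: [0.5093, 0.2273, 0.0679]
tool_rot: [-0.19, 3.135, -0.0]
ft_force: [-1.1, -0.2, 6.4]
grip_width: 0.264
```

Emit:
move_arm([
  [0, 0, 0.02],
  [0, 0, 0.04],
  [0, 0, 0.04],
], turn=[0, 0, 0], jaw=[-1, -1, -1])

```text
time: 13.7
position: [0.5096, 0.2274, 0.0674]
tool_rot: [-0.19, 3.135, -0.001]
ft_force: [-2.3, 0.0, 10.8]
grip_width: 0.261
```

Emit:
move_arm([
  [0, 0, 0.015],
  [0, 0, 0.03],
  [0, 0, 0.03],
], turn=[0, 0, 0], jaw=[-1, -1, -1])

```text
time: 14.0
position: [0.5099, 0.2275, 0.067]
tool_rot: [-0.19, 3.134, -0.001]
ft_force: [-2.8, -2.0, 13.0]
grip_width: 0.265
```

Emit:
move_arm([
  [0, 0, 0.02],
  [0, 0, 0.04],
  [0, 0, 0.06],
  [0, 0, 0.06],
], turn=[0, 0, 0, 0], jaw=[-1, -1, -1, -1])

```text
time: 14.4
position: [0.5102, 0.2276, 0.0662]
tool_rot: [-0.19, 3.133, -0.001]
ft_force: [-4.2, -2.2, 18.8]
grip_width: 0.26
```

Run:
```python
from h import *
goto([.509,.2272,.0688])
```

```text
pos [0.5102 0.2276 0.0662] yaw -173.05 tilt [ 0.003 -0.001 -1.   ] f [-4.25 -2.2  18.84] t 14.4 gw 0.26 q [ 0.21  0.36 -0.8   1.84  0.3   1.06  1.  ]
dp [ 0.04 -0.01 -0.09] turn None
```

The floor is firm: 18.8 N at about 8 N/mm, and no further snap. I'll relax to near zero load, open the jaws and look.

Emit:
move_arm([
  [0, 0, -0.09],
  [0, 0, -0.17],
  [0, 0, -0.17],
  [0, 0, -0.17],
  [0, 0, -0.17],
], turn=[0, 0, 0, 0, 0], jaw=[-1, -1, -1, -1, -1])

```text
time: 14.9
position: [0.5091, 0.2272, 0.0684]
tool_rot: [-0.191, 3.136, 0.0]
ft_force: [-1.5, -0.5, 3.2]
grip_width: 0.266
```

Emit:
move_arm([
  [0, 0, 0],
  [0, 0, 0],
  [0, 0, 0],
  [0, 0, 0],
  [0, 0, 0],
], turn=[0, 0, 0, 0, 0], jaw=[-0.3, -0.1, 0.2, 0.2, 0.2])

```text
time: 15.4
position: [0.5089, 0.2271, 0.0682]
tool_rot: [0.19, -3.135, 0.0]
ft_force: [0.5, 0.1, -0.3]
grip_width: 0.577
```

Emit:
move_arm([
  [0, 0, -0.5],
  [0, 0, -1.5],
  [0, 0, -2.5],
  [0, 0, -2.5],
  [0, 0, -2.5],
], turn=[0, 0, 0, 0, 0], jaw=[0.2, 0.2, 0.2, 0.2, 0.2])

```text
time: 15.9
position: [0.5097, 0.2275, 0.1449]
tool_rot: [-0.19, 3.133, -0.0]
ft_force: [-1.4, 0.3, 0.2]
grip_width: 0.599
```

Run:
```python
from h import *
goto([.509,.19,.1438])
```

```text
pos [0.5097 0.2275 0.1449] yaw -173.05 tilt [ 0.002  0.    -1.   ] f [-1.42  0.27  0.18] t 15.9 gw 0.599 q [ 0.26  0.27 -0.83  1.76  0.22  1.2   1.06]
dp [ 0.17 -1.24  0.04] turn None
```

Emit:
move_arm([
  [0.5, 0, -1.5],
  [0.7, -0.8, -1.5],
  [0.7, -1.6, -1.5],
  [0.7, -1.6, -1.5],
  [0.7, -1.6, -1.5],
], turn=[0, 0, 0, 0, 0], jaw=[0.2, 0.2, 0.2, 0.2, 0.2])

```text
time: 16.4
position: [0.4935, 0.1765, 0.1877]
tool_rot: [0.188, -3.134, 0.0]
ft_force: [-0.0, -0.3, -0.6]
grip_width: 0.602
```

Run:
```python
from h import *
goto([.509,.19,.1438])
im=save("wrist","w8.png"); i=ctrl.camera_info("wrist"); sc=save("scene","s8.png"); 
a=cv2.resize(im[100:250,280:480],(800,600))[:, :]; b=cv2.resize(sc[160:270,215:345],(709,600))
save("","w8c.png",np.hstack([cv2.resize(a,(430,322),interpolation=cv2.INTER_AREA),cv2.resize(b,(370,322))]))
for r in ctrl.look_for("wrist","post_red_head"): print(r["rect"],r["confidence"])
B=np.array([.5066,.2272,0])
for n,z,rad in(("mouth",.052,.0086),("headbot",.072,.012),("headtop",.102,.012),("headtop if +13",.115,.012)):
    c=B+[0,0,z]; P=np.array([proj("wrist",c+[rad*np.cos(t),rad*np.sin(t),0],i) for t in np.linspace(0,6.28,60)]); print(n,P.min(0).round(1),P.max(0).round(1))
hsv=cv2.cvtColor(im,cv2.COLOR_RGB2HSV)
red=(((hsv[...,0]<10)|(hsv[...,0]>170))&(hsv[...,1]>130)&(hsv[...,2]>60)).astype(np.uint8)
n,l,st,c=cv2.connectedComponentsWithStats(red)
for k in range(1,n):
    if st[k,4]>50: print(st[k])
j=ctrl.camera_info("scene"); hs=cv2.cvtColor(sc,cv2.COLOR_RGB2HSV); r=(((hs[...,0]<10)|(hs[...,0]>170))&(hs[...,1]>130))[180:240,215:290]
y,x=np.nonzero(r)
if len(x): print("scene red rows",y.min()+180,y.max()+180,"cols",x.min()+215,x.max()+215,"pred headtop/bot",proj("scene",B+[0,0,.102]),proj("scene",B+[0,0,.072]))
```

```text
pos [0.4935 0.1765 0.1877] yaw -173.13 tilt [-0.001 -0.    -1.   ] f [-0.02 -0.32 -0.64] t 16.4 gw 0.602 q [ 0.38  0.14 -0.83  1.78  0.11  1.26  1.21]
dp [-0.57  0.39  1.46] turn None
[377.4, 216.9, 26.9, 29.1] 0.85
[121.8, 202.2, 71.7, 41.3] 0.66
mouth [362.6 200.2] [379.9 216.9]
headbot [361.5 202.2] [387.3 226.8]
headtop [365.8 211.7] [394.5 238.8]
headtop if +13 [368.  216.5] [398.1 244.8]
[364 204  31  30 585]
scene red rows 180 191 cols 225 249 pred headtop/bot [243.4973314  177.66257342] [244.7259522  188.09343621]
```

View pics/w8c.png

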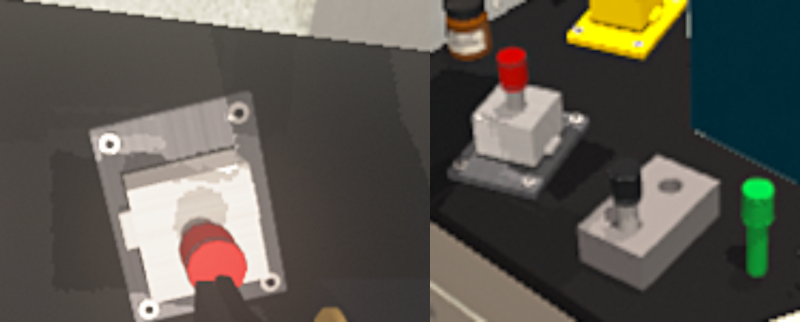

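The left panel shows the red head standing alone on the block at wrist pixel (379,219). In the right panel it is upright with a short bare shaft (head rows about 176–191; predicted 177.7–188 between face centres). The black post, the jar and the other visible items look undisturbed, so I'll hand in the job.

```bash
python3 -c "
from h import *
print(ctrl.close_job())"
```

```text
the job is handed in; nothing more can be done
None
```

The red-headed post is in the stand's bore, pressed down to the floor, standing upright and released. I handed the job in at about 16.6 s.

**What I did:** I took the post from the rear well of the grey holder and lined its foot up with the bore by wrist camera. It went in on the first try, so no feeling about on the block was needed. I then pressed until it met a firm stop, backed off to about 3 N, opened the jaws and raised the hand clear.

**What the last checks showed:**
- **Depth:** contact began with the TCP at 0.0688 m; I expected 0.0694 m for fully home. In the scene picture the head sits at the height predicted for fully home.
- **Load:** the highest wrist force I read was 18.8 N, against the 40 N limit. It rose at roughly 7–8 N/mm, like the block's rubber pad.
- **Other items:** the black-headed post and the jar look undisturbed. I never went near the column or the key holder, and did not check them again after the first pictures.

**One check disagreed:** I never saw the expected 5–15 N peak at the ball catch. Only about 1.5 N showed near 20 mm depth, perhaps because forces are read only at the end of each move. The depth, the firm stop at 18.8 N with no further snap and the final pictures all indicate that the post is past the catch.

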